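Fit a fresh D cell in the dig-box data logger

TASK

The dig box's data logger needs power: take the charged green D cell from the yellow rack and fit it in the logger's cell holder. Seat its flat end against the coil spring contact first, with the cell tilted, push the spring back no harder than needed, then press the capped end gently down between the two white clips until the cell lies level, fully home and held, and let go. Leave the spent black cell and the other things on the bench where they are.

Things in the scene. Friction and masses are not known exactly. Their poses are not given: they have to be found in the camera images.
- cell: Charged D cell lying in one groove of the yellow rack: green wrap, copper band at the capped end, 33 mm diameter, 61 mm long over the cap, about 140 g. Origin on its axis at mid-length; its x axis runs from the flat end to the capped (+) end. It may have rolled about its axis.
- cell_plus (a point): Tip of the small steel cap (9.5 mm diameter, 1.5 mm proud) at the + end of the charged cell, 30.5 mm from its origin.
- cell_minus (a point): Centre of the flat (-) end of the charged cell, 30.5 mm from its origin.
- spent: Spent D cell of the same size and make, but with a black wrap, in the other groove of the rack. Leave it alone. Origin on its axis at mid-length.
- logger: Open base of a data logger: grey tray 130 x 170 mm, walls up to 27 mm, on a fixed plywood board 170 x 210 mm, green circuit board beside the cell holder. Origin under its centre; x runs along the holder from the spring end to the cap end. The black holder: V trough for the cell (trough edges 29 mm above the bench), spring end, end wall, two white clips. Fixed to the bench.
- bay (a point): On the logger: nominal centre of the seated cell (8 mm along x, -35 mm along y, 40 mm up from the logger's origin; axes as the logger's). The holder's screws sit in slots, so the whole holder (trough, spring, end wall, clips) really sits up to 10 mm either way along x from nominal: find the spring by touch. Sideways and in height it is true.
- spring_face (a point): On the logger: nominal centre of the spring contact's free face, 25.5 mm from the bay towards -x (slot offset not included). Steel disc 10 mm across on a coil, 0.7 N per mm: home, the cell holds it 5 mm back; 7 to 9 mm back (5 to 6 N) lets the tilted cell in; solid at 10.4 mm, over some 10 N strains it. Black housing behind it, x -37.5 to -51 mm of the bay, 32 mm wide, 46 mm above the bench.
- end_wall (a point): On the logger: nominal point on the inner face of the cap end's wall, 30.5 mm from the bay towards +x (slot offset not included), where the cap rests. Wall 5 mm thick, 30 mm wide, its chamfered top 44.5 mm above the bench. It stands higher than the trough, so the cell goes in tilted, flat end down by some 30 degrees, and its capped end is swung down behind the wall.
- clips (a point): On the logger: nominal point midway between the tops of the two white clips, 24.5 mm from the bay towards +x, 49 mm above the bench (slot offset not included). Sprung arms 9 mm wide, 19.7 mm either side of the trough's axis; a press of some 5 to 14 N down on the capped end spreads their lips, which snap over the cell. The seated cell's top is 56.5 mm above the bench.
- rack: Fixed yellow cell rack, 100 x 185 x 5 mm plate, origin under its centre, with two V grooves along x at y +42.5 and -42.5 mm; the grooves' edges reach 15 mm, and a lying cell's axis is 25.5 mm above the bench.
- cover: The logger's grey cover, lying loose on the bench, 130 x 170 x 32 mm. Origin under its centre. Leave it alone.
- tape: Roll of paper tape lying flat, 84 mm diameter, 24 mm high. Origin under its centre. Leave it alone.
- brush: Small dusting brush lying loose, 200 mm long. Origin near its middle. Leave it alone.
Mind the look-alikes: they are no part of the job. Leave any pink or red look-alike of the cell alone.

How it is judged:
By the outcome, as a careful person would: the job done as asked, in the order asked, and still so for the second after the job is handed in, with the robot touching nothing.
It also fails if it takes over 56 s, if anything falls off the work surface, if the arm or the gripper's body presses on something with over 40 N, if the wrist force passes 120 N, or if a joint passes its speed limit or range.

ROBOT

A 6-joint arm with a two-finger parallel gripper is mounted at the origin on the work surface. World frame = base frame: x ahead of the robot, y to its left, z up, the work surface at z = 0. Lengths are in mm, angles in degrees, forces in N, time in s.
With the tool pointing down it reaches from about 300 to 850 mm from the base axis. Payload 4.2 kg.
Tool frame: the origin (TCP) lies at the very end of the fingers, on their centre line; the grasp point (between the pads) lies 19 mm behind it (env.grip_point_offset is the distance from the TCP to the grasp point, in mm); z points along the fingers, y is the line along which they close (so a half turn about z gives the same grasp; the last joint's range is limited). The gripper opens to 91 mm and grips with 3 to 60 N. Pads are 32 mm wide; open, the fingers measure 118 mm over their backs; the gripper's body (76 mm by 178 mm) begins 60 mm behind the grasp point.
Start: joints at [-77.75, 18.312, 89.639, -0, 72.044, -1.146], TCP at [133.216, -559.372, 213.976] pointing down, gripper open.
Joint ranges: [-177.97, 177.97], [-48.28, 115.42], [12.27, 149.76], [-77.06, 257.06], [2.81, 150.46], [-146.56, 146.56]. Speed limits (degrees/s): [147.25, 147.25, 180, 180, 180, 180].

INTERFACE

Orientations are given as [roll, pitch, yaw] about the fixed x, y, z axes, in that order (R = Rz(yaw) Ry(pitch) Rx(roll)).
In Python, from workcell import env gives the robot as it stands. The module is installed in compiled form; this text tells all that it offers.
- The arm moves only by the tool arm_command, never from a script. Its argument "rows" is a list of rows, each an object with "delta_pos": the shift along the tool's x, y, z in mm, a list of three; "roll": the turn about the tool's z in units of 5 degrees (1.0 is 5 degrees); "jaw": the opening in per cent of the stroke, from 0 (shut) to 100 (fully open). A call has 1 to 20 rows; each row is the pose to reach, as a shift and turn from the pose commanded when the call began, along the tool's axes at that moment; what a row does not reach only later rows make up. A row lasts 1/12 s, in which the tool goes at most 41.7 mm and 7.16 degrees, less where a joint would pass 70% of its speed; a pose out of reach is approached as far as the arm can. A call with a gripper value outside its range is refused whole. The fingers move at their own pace and stop on an object; "squeeze" is the grip in N (left out, the last holds). Time passes only in rows, so rows that repeat a pose let the fingers close. It gives the time, the measured TCP pose, the force, the opening and the grip force at its end, in the units of the state.
- env.state(): the state, without advancing time (a new reading comes with each control period).
- env.grab_frame(name): name is "scene" or "top"; returns a dict with "img" (400x640x3 uint8, blue, green, red), "z_map" (400x640 float32, mm along the optical axis (not along the pixel's ray), 0 where there is no reading), "fov_y" (degrees; the focal length in pixels is half the picture's height over the tangent of half this angle, whatever the lens; pixels are square), "cx", "cy" (the principal point, pixels), "R" (3x3) and "t" (3): a world point X has camera coordinates R X + t. Camera axes: x right, y down, z forward; pixel columns grow to the right and rows downward; lengths in mm; the calibration is good to about 2 mm. A picture is of the moment at which its call begins.
- env.job_done(): hands the job in; it is judged then, once.
The state is a dict: "time_s": time; "qpos": joint angles; "qvel": joint speeds; "effort": joint torques, N m; "ee_pos": TCP position; "ee_rot": TCP orientation; "force": force on the tool from outside, world axes, zero at the start; "torque": the same for the moment, N m; "gripper_width": finger opening in mm; "gripper_force": force on a finger pad.
Only numpy, scipy, OpenCV 4.12 (cv2) and the standard library are available. Lean on these libraries where they do the work, as an engineer would, in place of code of your own. Each camera call takes 0.05 s, during which the arm holds its last target. There are 200 camera calls.

## Working session

There is one attempt and no reset: what is moved stays moved. The work goes in short steps, Python scripts to look and compute and a tool call to move; the robot and the scene stay as the last step left them, time stands still between calls to the robot, and variables do not carry over. Pictures are saved under pics/ and viewed, at most 10 in all, crops included, and the job is handed in when it is done.

Besides the shell and the picture viewer there is one more tool, called after ">>>" as a command line: name --argument value ..., lists and objects as JSON in quotes. arm_command: Moves the arm, as the interface text tells. Its arguments: {"type":"object","properties":{"rows":{"type":"array"},"squeeze":{"type":"number"}},"required":["rows"]}

```bash
mkdir -p pics
cat > h.py <<'E'
import numpy as np,cv2
from workcell import env
def grab(n):
    f=env.grab_frame(n); f['f']=200/np.tan(np.radians(f['fov_y']/2)); return f
def world(f,u,v,z=None):
    d=np.array([(u-f['cx'])/f['f'],(v-f['cy'])/f['f'],1.0]); R=np.array(f['R']);t=np.array(f['t'])
    if z is None: return R.T@(d*f['z_map'][int(v),int(u)]-t)
    c=-R.T@t; r=R.T@d; return c+r*(z-c[2])/r[2]
def pix(f,X):
    c=np.array(f['R'])@X+np.array(f['t']); return c[:2]/c[2]*f['f']+[f['cx'],f['cy']]
E
python3 - <<'E'
from h import *
for n in('scene','top'):
    f=grab(n); cv2.imwrite(f'pics/{n}0.png',f['img']); R=np.array(f['R']); print(n,f['fov_y'],-R.T@np.array(f['t']),R[2])
print(env.state(), env.grip_point_offset)
E
```

```text
scene 49.28227342484365 [1189.23019697   74.7645526   980.57828008] [-0.59714976 -0.0573087  -0.80007992]
top 53.62556289274309 [ 383.00890049  -10.66615214 1011.4105509 ] [ 0.10337879 -0.00382672 -0.9946347 ]
{'time_s': 0.1, 'qpos': array([-7.77500357e+01,  1.83474328e+01,  8.96977944e+01, -1.70931852e-03,
        7.20444720e+01, -1.14424805e+00]), 'qvel': array([ 0.05137911,  0.00187194, -0.22299817,  0.01935677, -0.07641989,
        0.01555831]), 'effort': array([-5.68814926e-06, -4.13333559e+01, -2.32509166e+01,  7.29022385e-02,
        4.21200029e-02, -5.63246738e-05]), 'ee_pos': array([ 133.11245904, -558.92553942,  213.22081267]), 'ee_rot': array([-1.79910286e+02, -1.66338421e-04,  1.33947404e+01]), 'force': array([-0.73526321,  0.20051377,  0.42381296]), 'torque': array([ 0.01676357, -0.01963833,  0.02633013]), 'gripper_force': 0.0, 'gripper_width': 91.20593885952256} 18.8
```

View pics/scene0.png

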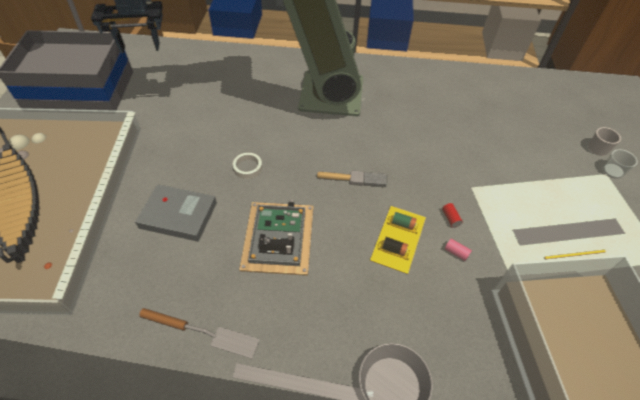

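View pics/top0.png

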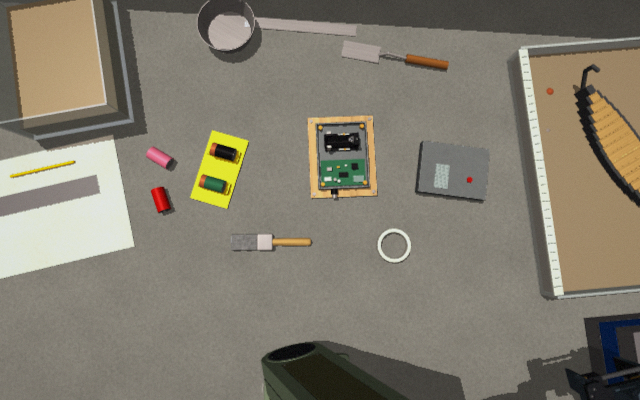

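Candidates in the top view: the green cell at (213,184), the black spent cell at (223,152), the pink look-alike at (160,157) and the red one at (161,199). I choose the green one in the yellow rack. Next I check it in a close crop and measure.

```bash
cat > m.py <<'E'
from h import *
f=grab('top'); im=f['img']
a=cv2.resize(im[125:215,185:255],None,fx=5,fy=5,interpolation=cv2.INTER_CUBIC)
b=cv2.resize(im[110:205,300:385],None,fx=5,fy=5,interpolation=cv2.INTER_CUBIC)[:450]
cv2.imwrite('pics/crop1.png',np.hstack([a,b]))
hsv=cv2.cvtColor(im,cv2.COLOR_BGR2HSV)
def rect(m,box,z,name):
    k=np.zeros_like(m);x0,y0,x1,y1=box;k[y0:y1,x0:x1]=m[y0:y1,x0:x1]
    v,u=np.nonzero(k); P=np.array([world(f,p,q,z)[:2] for p,q in zip(u,v)],np.float32)
    r=cv2.minAreaRect(cv2.convexHull(P)); print(name,len(P),'rect',np.round(r[0],1),np.round(r[1],1),round(r[2],1),'mean',P.mean(0).round(1)); return r
rect(cv2.inRange(hsv,(22,150,100),(35,255,255)),(180,125,260,215),5,'rack')
rect(cv2.inRange(hsv,(40,60,20),(90,255,255)),(190,165,240,200),38,'greenwrap')
rect(cv2.inRange(hsv,(5,120,80),(20,255,255)),(190,165,240,200),32,'copper')
rect(cv2.inRange(hsv,(8,60,120),(25,255,255)),(295,105,390,210),10,'board')
for p in[(213,184),(342,142),(311,160),(330,185),(320,150)]: print(p,world(f,*p).round(1))
E
python3 m.py
```

```text
rack 2087 rect [557.6 233.9] [100.5 184.4] 74.4 mean [555.7 232.6]
greenwrap 227 rect [514.9 238. ] [46.4 30. ] 74.8 mean [514.8 238.1]
copper 63 rect [522.6 268.7] [13.2 31.5] 77.2 mean [522.7 268.5]
board 1973 rect [595.8 -80.3] [212.2 171.7] 3.3 mean [594.7 -77.8]
(213, 184) [512.7 238.   43.9]
(342, 142) [628.8 -80.9  19.9]
(311, 160) [583.3  -2.2   8.1]
(330, 185) [518.  -51.5  15.7]
(320, 150) [608.2 -25.   15.3]
```

View pics/crop1.png

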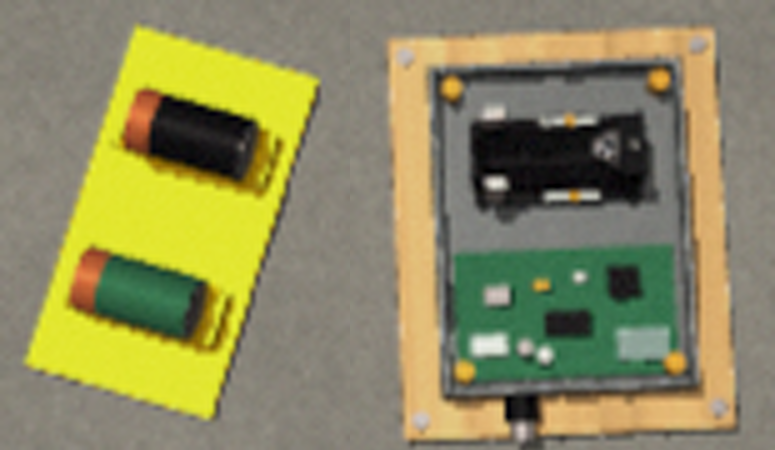

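The crop shows the green cell at crop (140,292), with its copper cap end to the left, towards world +y. In the logger the clips are at crop (495,112) and (495,185) on the left, and the spring is at (605,148). The first move goes above the cell.

>>> arm_command --rows '[{"delta_pos":[559,-693,93],"roll":-12.2,"jaw":100},{"delta_pos":[559,-693,93],"roll":-12.2,"jaw":100},{"delta_pos":[559,-693,93],"roll":-12.2,"jaw":100},{"delta_pos":[559,-693,93],"roll":-12.2,"jaw":100},{"delta_pos":[559,-693,93],"roll":-12.2,"jaw":100},{"delta_pos":[559,-693,93],"roll":-12.2,"jaw":100},{"delta_pos":[559,-693,93],"roll":-12.2,"jaw":100},{"delta_pos":[559,-693,93],"roll":-12.2,"jaw":100},{"delta_pos":[559,-693,93],"roll":-12.2,"jaw":100},{"delta_pos":[559,-693,93],"roll":-12.2,"jaw":100},{"delta_pos":[559,-693,93],"roll":-12.2,"jaw":100},{"delta_pos":[559,-693,93],"roll":-12.2,"jaw":100},{"delta_pos":[559,-693,93],"roll":-12.2,"jaw":100},{"delta_pos":[559,-693,93],"roll":-12.2,"jaw":100},{"delta_pos":[559,-693,93],"roll":-12.2,"jaw":100},{"delta_pos":[559,-693,93],"roll":-12.2,"jaw":100},{"delta_pos":[559,-693,93],"roll":-12.2,"jaw":100},{"delta_pos":[559,-693,93],"roll":-12.2,"jaw":100},{"delta_pos":[559,-693,93],"roll":-12.2,"jaw":100},{"delta_pos":[559,-693,93],"roll":-12.2,"jaw":100}]'

```text
time_s: 1.82
ee_pos: [490.2, 190.9, 126.9]
ee_rot: [-180.0, 0.0, 74.4]
force: [0.2, -0.5, 0.1]
gripper_width: 91.4
gripper_force: 0.0
```

Run:
```python
from h import *
np.set_printoptions(suppress=True,precision=1)
f=grab('top'); im=f['img']; s=env.state(); print(s['time_s'],s['ee_pos'],s['ee_rot'],s['qpos'],s['force'])
ex=np.array([-.0576,.998]);ey=np.array([-.998,-.0576]);o=np.array([595.8,-80.3])
g=cv2.cvtColor(im,cv2.COLOR_BGR2GRAY)
m=np.zeros_like(g);m[125:155,320:335]=(g>150)[125:155,320:335]
n,l,st,c=cv2.connectedComponentsWithStats(m)
for k in range(1,n):
    p=world(f,*c[k],49)[:2]-o; print('clip',c[k],st[k,4],'logger xy',p@ex,p@ey)
# dark holder extents at centre line
for (u,v) in[(350+.0,142)]: pass
for sx in range(-60,60,4):
    out=[]
    for z in (46,):
        q=o+ex*sx+ey*(-35); uv=pix(f,np.array([*q,z])); out.append((uv.round(1),g[int(round(uv[1])),int(round(uv[0]))], world(f,*np.round(uv))))
    print(sx,*out)
```

```text
1.8667 [494.4 197.3 126.3] [179.8  -0.4  74.5] [ 20.4  18.5 103.    0.3  58.1  35.7] [5.5 5.9 0.1]
clip [320.7 127. ] 7 logger xy 50.97317240751343 -66.16264589521886
clip [328.  131.7] 18 logger xy 33.408486803054565 -53.50857691148335
clip [322. 133.] 1 logger xy 48.47802031839701 -50.761080616164165
clip [322. 140.] 1 logger xy 49.29676809939892 -33.01432395354621
clip [328.8 146.2] 8 logger xy 33.312919919024985 -16.503892014257897
clip [320.2 150.8] 4 logger xy 54.87532752342939 -6.075882054282641
clip [325. 153.] 1 logger xy 43.39525869856934 0.08939163883479653
clip [320. 154.] 1 logger xy 55.86612762125891 2.0675892169443024
clip [322.5 154. ] 2 logger xy 49.689842480006796 2.3346940485206993
-60 (array([365.7, 137.7]), np.uint8(137), array([ 639.2, -141.8,   23.6]))
-56 (array([364.1, 137.7]), np.uint8(125), array([ 641.4, -137.9,   14.8]))
-52 (array([362.5, 137.8]), np.uint8(138), array([ 641.8, -135.5,   13.1]))
-48 (array([360.9, 137.9]), np.uint8(143), array([ 641.8, -130.4,   12.9]))
-44 (array([359.3, 137.9]), np.uint8(74), array([ 642.2, -125.4,   11.1]))
-40 (array(
[... 1087 characters left out ...]
33.7, 139. ]), np.uint8(22), array([635.6, -60.3,  22.6]))
24 (array([332.1, 139.1]), np.uint8(19), array([634.7, -55. ,  26.2]))
28 (array([330.5, 139.2]), np.uint8(15), array([634.7, -49.9,  25.6]))
32 (array([328.9, 139.2]), np.uint8(19), array([635.3, -47.5,  23.3]))
36 (array([327.3, 139.3]), np.uint8(10), array([634.1, -42.2,  27.7]))
40 (array([325.7, 139.4]), np.uint8(13), array([630.4, -39.3,  41.9]))
44 (array([324.1, 139.4]), np.uint8(48), array([632.1, -34.4,  34.9]))
48 (array([322.5, 139.5]), np.uint8(151), array([634.7, -29.8,  14.1]))
52 (array([320.9, 139.6]), np.uint8(149), array([634.9, -27.3,  13.1]))
56 (array([319.3, 139.6]), np.uint8(147), array([634.4, -22.1,  15. ]))
```

>>> arm_command --rows '[{"delta_pos":[30,0,20],"roll":0,"jaw":100},{"delta_pos":[30,0,20],"roll":0,"jaw":100},{"delta_pos":[30,0,20],"roll":0,"jaw":100},{"delta_pos":[30,0,20],"roll":0,"jaw":100},{"delta_pos":[30,0,20],"roll":0,"jaw":100}]'

```text
time_s: 2.28
ee_pos: [497.9, 216.7, 107.9]
ee_rot: [180.0, 0.0, 74.3]
force: [-0.2, -0.3, 0.6]
gripper_width: 91.2
gripper_force: 0.0
```

>>> arm_command --rows '[{"delta_pos":[31,10.5,20],"roll":0,"jaw":100},{"delta_pos":[31,10.5,20],"roll":0,"jaw":100},{"delta_pos":[31,10.5,50],"roll":0,"jaw":80},{"delta_pos":[31,10.5,75],"roll":0,"jaw":70},{"delta_pos":[31,10.5,89],"roll":0,"jaw":60},{"delta_pos":[31,10.5,89],"roll":0,"jaw":60},{"delta_pos":[31,10.5,89],"roll":0,"jaw":55},{"delta_pos":[31,10.5,89],"roll":0,"jaw":55},{"delta_pos":[31,10.5,89],"roll":0,"jaw":55}]' --squeeze 8

```text
time_s: 3.03
ee_pos: [517.7, 244.8, 20.1]
ee_rot: [179.8, -0.1, 74.4]
force: [-0.2, 0.3, -0.1]
gripper_width: 50.8
gripper_force: 0.0
```

Run:
```python
from h import *
f=grab('top'); g=grab('scene'); print(env.state()['ee_pos'],env.state()['force'])
P=np.array([516.7,244.8,25]); a=pix(f,P).astype(int); b=pix(g,P).astype(int); print(a,b)
cr=lambda i,p:cv2.resize(i[p[1]-32:p[1]+32,p[0]-32:p[0]+32],(400,400),interpolation=cv2.INTER_CUBIC)
cv2.imwrite('pics/g1.png',np.hstack([cr(f['img'],a),cr(g['img'],b)]))
```

```text
[517.35217078 244.85263794  19.76477076] [ 0.74848847 -0.1264818   0.06988631]
[212 183] [404 219]
```

View pics/g1.png

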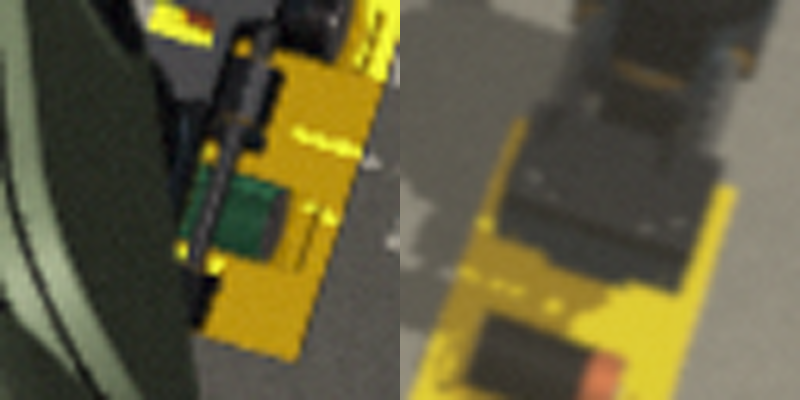

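The fingers stand either side of the green cell, which is at left-crop (240,220). I go 2 mm lower and close.

>>> arm_command --rows '[{"delta_pos":[0,0,2],"roll":0,"jaw":50},{"delta_pos":[0,0,2],"roll":0,"jaw":40},{"delta_pos":[0,0,2],"roll":0,"jaw":34},{"delta_pos":[0,0,2],"roll":0,"jaw":30},{"delta_pos":[0,0,2],"roll":0,"jaw":30},{"delta_pos":[0,0,2],"roll":0,"jaw":30},{"delta_pos":[0,0,2],"roll":0,"jaw":30},{"delta_pos":[0,0,2],"roll":0,"jaw":30}]' --squeeze 10

```text
time_s: 3.8
ee_pos: [517.4, 244.7, 16.7]
ee_rot: [179.9, -0.0, 74.4]
force: [3.5, -2.0, 1.7]
gripper_width: 33.0
gripper_force: 10.0
```

>>> arm_command --rows '[{"delta_pos":[0,0,-15],"roll":0,"jaw":30},{"delta_pos":[0,0,-40],"roll":0,"jaw":30},{"delta_pos":[0,0,-75],"roll":0,"jaw":30},{"delta_pos":[0,0,-93],"roll":0,"jaw":30},{"delta_pos":[0,0,-93],"roll":0,"jaw":30},{"delta_pos":[0,0,-93],"roll":0,"jaw":30},{"delta_pos":[0,0,-93],"roll":0,"jaw":30}]'

```text
time_s: 4.38
ee_pos: [514.7, 244.2, 107.5]
ee_rot: [-179.8, 0.1, 74.4]
force: [0.1, 0.6, -1.9]
gripper_width: 32.8
gripper_force: 10.0
```

Run:
```python
from h import *
f=grab('top'); g=grab('scene'); s=env.state(); print(s['ee_pos'],s['force'],s['gripper_width'],s['gripper_force'])
P=s['ee_pos']+[0,0,9]; a=pix(f,P).astype(int); b=pix(g,P).astype(int); print(a,b)
cr=lambda i,p:cv2.resize(i[p[1]-32:p[1]+32,p[0]-32:p[0]+32],(400,400),interpolation=cv2.INTER_CUBIC)
cv2.imwrite('pics/g2.png',np.hstack([cr(f['img'],a),cr(g['img'],b)]))
```

```text
[514.84755936 244.10961035 107.15217479] [-0.42099128 -0.32312397 -1.83092791] 32.97594844737268 9.998475462198257
[202 178] [410 198]
```

View pics/g2.png

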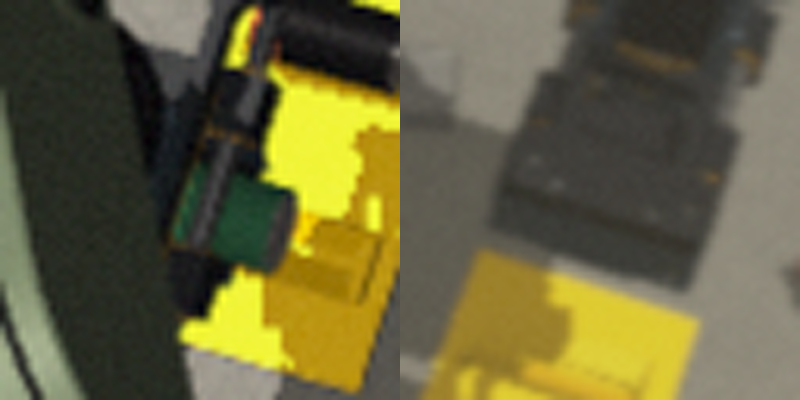

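The cell is held level at left-crop (235,225), flat end to the right. The tool cannot tilt, so I'll tilt the cell in the grip by resting the cap end gently on the top of the holder's housing. I move there first.

>>> arm_command --rows '[{"delta_pos":[-8,5,0],"roll":-0.1,"jaw":30},{"delta_pos":[-26,17,0],"roll":-0.4,"jaw":30},{"delta_pos":[-52,34,0],"roll":-0.8,"jaw":30},{"delta_pos":[-82,53,0],"roll":-1.2,"jaw":30},{"delta_pos":[-112,72,0],"roll":-1.6,"jaw":30},{"delta_pos":[-142,92,0],"roll":-2.0,"jaw":30},{"delta_pos":[-172,111,0],"roll":-2.4,"jaw":30},{"delta_pos":[-202,130,0],"roll":-2.8,"jaw":30},{"delta_pos":[-232,150,0],"roll":-3.2,"jaw":30},{"delta_pos":[-262,169,0],"roll":-3.5,"jaw":30},{"delta_pos":[-290,187,0],"roll":-3.8,"jaw":30},{"delta_pos":[-315,203,0],"roll":-3.8,"jaw":30},{"delta_pos":[-332,214,0],"roll":-3.8,"jaw":30},{"delta_pos":[-339,219,10],"roll":-3.8,"jaw":30},{"delta_pos":[-339,219,22],"roll":-3.8,"jaw":30},{"delta_pos":[-339,219,32],"roll":-3.8,"jaw":30},{"delta_pos":[-339,219,32],"roll":-3.8,"jaw":30},{"delta_pos":[-339,219,32],"roll":-3.8,"jaw":30}]'

```text
time_s: 5.98
ee_pos: [634.8, -138.9, 75.6]
ee_rot: [-179.8, -0.1, 93.5]
force: [-0.1, -0.1, -1.7]
gripper_width: 32.7
gripper_force: 10.0
```

```bash
cat > look.py <<'E'
from h import *
import sys
np.set_printoptions(suppress=True,precision=2)
o=np.array([595.8,-80.3]);ex=np.array([-.0576,.998]);ey=np.array([-.998,-.0576])
f=grab('top'); g=grab('scene'); s=env.state(); d=s['ee_pos'][:2]-o
print(s['time_s'],s['ee_pos'],s['ee_rot'],'F',s['force'],s['gripper_width'],s['gripper_force'],'bay frame',d@ex-8,d@ey+35,s['ee_pos'][2])
if len(sys.argv)>1:
    P=np.array([*(o+ex*0+ey*-35),45]); a=pix(f,P).astype(int); b=pix(g,P).astype(int); print(a,b)
    cr=lambda i,p:cv2.resize(i[p[1]-38:p[1]+38,p[0]-38:p[0]+38],(400,400),interpolation=cv2.INTER_CUBIC)
    cv2.imwrite(f'pics/{sys.argv[1]}.png',np.hstack([cr(f['img'],a),cr(g['img'],b)]))
E
python3 look.py l1
```

```text
6.0833 [ 636.22 -139.48   77.4 ] [-180.     -0.01   93.48] F [-0.11  0.19 -1.45] 32.85162201174602 9.99848484992981 bay frame -69.38981451519047 -1.932078614131072 77.40222195889676
[341 138] [276 239]
```

View pics/l1.png

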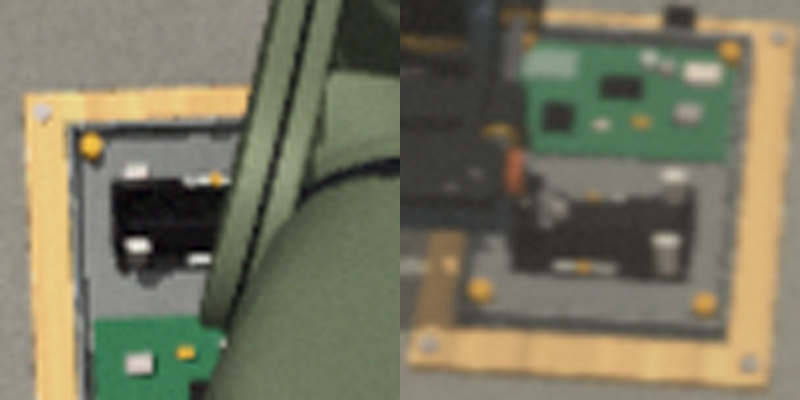

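The scene crop shows the copper cap end at (513,165), just over the housing edge. I lower it to lever the cell.

>>> arm_command --rows '[{"delta_pos":[-2,-1,8],"roll":0,"jaw":30},{"delta_pos":[-2,-1,16],"roll":0,"jaw":30},{"delta_pos":[-2,-1,20],"roll":0,"jaw":30},{"delta_pos":[-2,-1,22],"roll":0,"jaw":30},{"delta_pos":[-2,-1,23],"roll":0,"jaw":30},{"delta_pos":[-2,-1,24],"roll":0,"jaw":30},{"delta_pos":[-2,-1,25],"roll":0,"jaw":30},{"delta_pos":[-2,-1,26],"roll":0,"jaw":30},{"delta_pos":[-2,-1,26],"roll":0,"jaw":30}]'

```text
time_s: 6.83
ee_pos: [635.4, -143.4, 52.2]
ee_rot: [180.0, 0.1, 93.4]
force: [-2.7, -1.8, 3.1]
gripper_width: 32.8
gripper_force: 10.0
```

```bash
python3 look.py
```

```text
6.9333 [ 635.41 -143.37   52.13] [179.97   0.06  93.4 ] F [-2.54 -2.87  4.93] 32.8788518112674 10.001107603311539 bay frame -73.23018606498592 -0.8996521029632945 52.12892907215887
```

>>> arm_command --rows '[{"delta_pos":[0,0,1],"roll":0,"jaw":30},{"delta_pos":[0,0,2],"roll":0,"jaw":30},{"delta_pos":[0,0,3],"roll":0,"jaw":30},{"delta_pos":[0,0,4],"roll":0,"jaw":30},{"delta_pos":[0,0,5],"roll":0,"jaw":30},{"delta_pos":[0,0,6],"roll":0,"jaw":30},{"delta_pos":[0,0,6],"roll":0,"jaw":30}]'

```text
time_s: 7.52
ee_pos: [635.8, -144.3, 46.0]
ee_rot: [179.9, 0.1, 93.4]
force: [-1.8, -4.5, 4.7]
gripper_width: 33.0
gripper_force: 10.0
```

```bash
python3 look.py l2
```

```text
7.6167 [ 635.86 -144.27   46.1 ] [179.92   0.15  93.42] F [-1.63 -4.63  4.07] 32.894681919787295 10.001089721918106 bay frame -74.1458188522753 -1.2970456060941729 46.103844448603475
[341 138] [276 239]
```

View pics/l2.png

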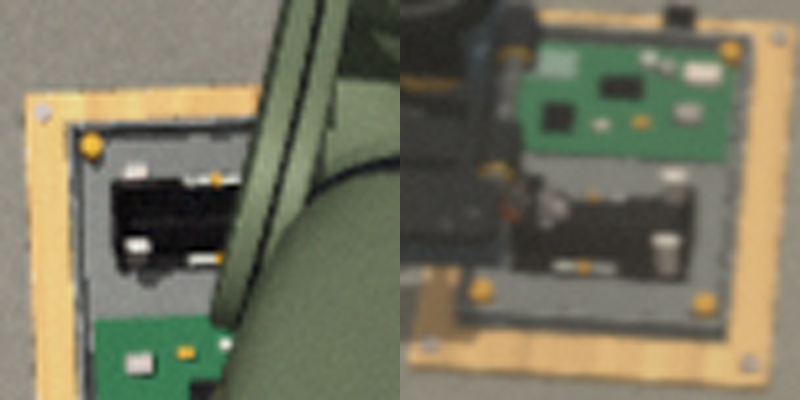

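The cap end is pivoting on the housing edge at crop (510,210), with modest force in the expected direction. I'll go on another 3.5 mm, then lift and check the tilt.

>>> arm_command --rows '[{"delta_pos":[0,0,1],"roll":0,"jaw":30},{"delta_pos":[0,0,2],"roll":0,"jaw":30},{"delta_pos":[0,0,3],"roll":0,"jaw":30},{"delta_pos":[0,0,3.5],"roll":0,"jaw":30},{"delta_pos":[0,0,3.5],"roll":0,"jaw":30},{"delta_pos":[-3,0,-6],"roll":0,"jaw":30},{"delta_pos":[-3,0,-25],"roll":0,"jaw":30},{"delta_pos":[-3,0,-55],"roll":0,"jaw":30},{"delta_pos":[-3,0,-80],"roll":0,"jaw":30},{"delta_pos":[-3,0,-80],"roll":0,"jaw":30},{"delta_pos":[-3,0,-80],"roll":0,"jaw":30}]'

```text
time_s: 8.53
ee_pos: [636.7, -145.7, 126.8]
ee_rot: [179.8, 0.0, 93.4]
force: [-0.5, -0.4, -1.4]
gripper_width: 33.3
gripper_force: 10.0
```

```bash
sed -i "s/P=np.array.*/P=np.array([*(o+ex*0+ey*-35),45]) if len(sys.argv)<3 else s['ee_pos']+[0,0,9]; a=pix(f,P).astype(int); b=pix(g,P).astype(int); print(a,b)/" look.py; python3 look.py l3 x
python3 - <<'E'
from h import *
# cell points in each view near the gripper via z_map: green and copper
np.set_printoptions(suppress=True,precision=1)
o=np.array([595.8,-80.3]);ex=np.array([-.0576,.998]);ey=np.array([-.998,-.0576])
for n in('scene','top'):
    f=grab(n);h=cv2.cvtColor(f['img'],cv2.COLOR_BGR2HSV)
    p=pix(f,env.state()['ee_pos']+[0,0,9]).astype(int)
    for nm,lo,hi in(('copper',(3,110,50),(16,255,255)),('green',(50,80,20),(90,255,255))):
        m=cv2.inRange(h,lo,hi); v,u=np.nonzero(m[p[1]-30:p[1]+30,p[0]-30:p[0]+30]); u+=p[0]-30;v+=p[1]-30
        W=np.array([world(f,a,b) for a,b in zip(u,v)]).reshape(-1,3); 
        W=W[(W[:,2]>95)&(W[:,2]<180)] if len(W) else W
        if len(W):
            q=W[:,:2]-env.state()['ee_pos'][:2]; L=np.c_[q@ex,q@ey,W[:,2]-env.state()['ee_pos'][2]-9]
            print(n,nm,len(L)); print(L[np.argsort(L[:,0])][::max(1,len(L)//14)])
E
```

```text
8.6333 [ 634.69 -145.3   123.89] [-179.87   -0.06   93.4 ] F [-0.31  0.54 -1.73] 32.81102909144604 9.999284148216248 bay frame -75.10783358588719 -0.06465325403985389 123.89024465210281
[373 127] [245 218]
```

View pics/l3.png

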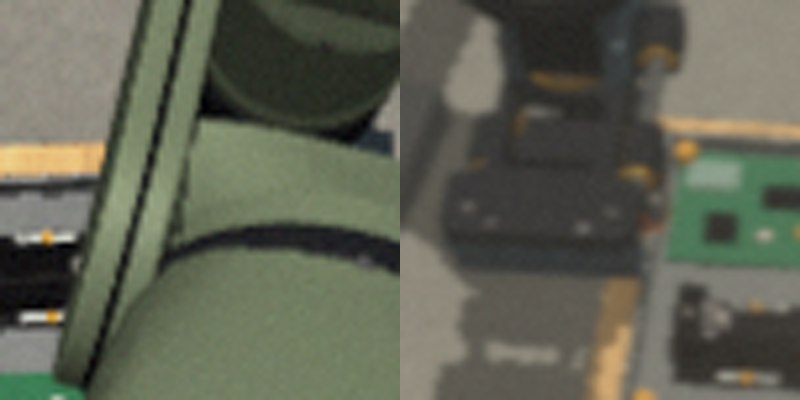

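Run:
```python
from h import *
np.set_printoptions(suppress=True,precision=1,linewidth=200)
ex=np.array([-.0576,.998,0])
f=grab('scene'); c=np.array([634.7,-145.3,123.9+8.8])
for t in(0,15,30,40):
    a=ex*np.cos(np.radians(t))+[0,0,np.sin(np.radians(t))]; n=-ex*np.sin(np.radians(t))+[0,0,np.cos(np.radians(t))]
    print(t,'cap',pix(f,c+29*a),'top',pix(f,c+29*a+16*n),'bot',pix(f,c+29*a-16*n),'flat',pix(f,c-30*a),pix(f,c-30*a-16*n))
I=f['img'].astype(int); r=I[:,:,2]-I[:,:,0]; print(r[205:232,246:262])
```

```text
0 cap [258.  218.8] top [257.3 214.9] bot [258.6 222.6] flat [233.  217.4] [233.9 221.2]
15 cap [257.2 217. ] top [254.8 213.1] bot [259.6 220.8] flat [233.8 219.3] [236.4 223. ]
30 cap [255.7 215.2] top [251.7 211.6] bot [259.7 218.8] flat [235.5 221.1] [239.6 224.5]
40 cap [254.3 214.1] top [249.3 210.8] bot [259.2 217.4] flat [237.  222.1] [241.9 225.2]
[[  3   0   4  10   8   3   3   4   2   4  11  17  23  29  34  36]
 [  2   2   3   9   8   5   4   2   3   4   4   6  11  25  45  50]
 [  4   3   3   7  10   3   4   2   3   3   5   6  19  62 100 108]
 [  3   1   6   9   6   5   4   4   4   2   3   6  25  75 114 125]
 [  3   1   6   7   4   5   1   5   3   5   5   5  18  56  96 103]
 [  2   3   8   7   7   5   4   3   2   7   6   5  11  30  53  61]
 [  4   3   9  18  30  36  36  23  11   6   6   5   9  11  18  18]
 [  3   7  19  42  63  70  67  52  32  14   7   7   7   6   1   1]
 [  2   6  23  41  50  48  49  48  44  30  15  14  11   4  -3  -4]
 [  3   5  11  19  20  14  18  26  40  35  19  17  16   5  -6  -4]
 [  2   4   3   3   5   5   8  19  29  25  12  11  12   3  -6  -6]
 [  
[... 368 characters left out ...]
  13  16  22  12  -3  -9  -9]
 [  4   4   3   3   5   6  19  31  37  32  29  25   8  -5 -11 -11]
 [  3   3   4   6   4   7  18  32  41  44  38  20   4  -8  -9 -11]
 [  1   2   3   4   2   6  14  23  27  24  19  10  -3  -9 -10  -9]
 [  4   3   2   4   4   4   8  15  17  12   9   5  -2 -11 -11 -11]
 [  5   5   6   4   4  -1   3  11  12  10   8   3  -4  -8 -10  -9]
 [  3   4   1   2   1  -1  -1   5   6   8   7   3  -5 -10  -9 -11]
 [ -1   3   1  -1   1  -2  -3   1   3   6   5   1  -7  -9  -9 -10]
 [ -3  -1   1   0  -1  -2   1   1   3   6   6   4   0   0  -1   0]
 [ -2  -2   0   1   0   1  -1  -2   4   8   7   7   8   8   7   7]
 [ -2   2   0   1   0   1  -2  -1   4   7  10   9   9   9   9  10]]
```

>>> arm_command --rows '[{"delta_pos":[0,0,0],"roll":1.2,"jaw":30},{"delta_pos":[0,0,0],"roll":2.6,"jaw":30},{"delta_pos":[0,0,0],"roll":4,"jaw":30},{"delta_pos":[0,0,0],"roll":5.4,"jaw":30},{"delta_pos":[0,0,0],"roll":6.8,"jaw":30},{"delta_pos":[0,0,0],"roll":8,"jaw":30},{"delta_pos":[0,0,0],"roll":9,"jaw":30},{"delta_pos":[0,0,0],"roll":9,"jaw":30},{"delta_pos":[0,0,0],"roll":9,"jaw":30}]'

```text
time_s: 9.53
ee_pos: [635.1, -145.7, 124.4]
ee_rot: [-179.9, 0.0, 48.5]
force: [0.5, -0.2, -2.4]
gripper_width: 32.6
gripper_force: 10.0
```

Run:
```python
from h import *
np.set_printoptions(suppress=True,precision=1,linewidth=200)
f=grab('scene'); s=env.state(); print(s['ee_pos'],s['ee_rot']); c=s['ee_pos']+[0,0,8.8]
y=np.radians(s['ee_rot'][2]); ex=np.array([np.cos(y),np.sin(y),0])
for t in(0,15,30,40):
    a=ex*np.cos(np.radians(t))+[0,0,np.sin(np.radians(t))]; n=-ex*np.sin(np.radians(t))+[0,0,np.cos(np.radians(t))]
    print(t,'cap',pix(f,c+29*a),'top',pix(f,c+29*a+16*n),'bot',pix(f,c+29*a-16*n))
p=pix(f,c).astype(int); print(p)
q=f['img'][p[1]-20:p[1]+30,p[0]-25:p[0]+35].astype(float)
cv2.imwrite('pics/l4.png',cv2.resize(np.clip(q*2,0,255).astype(np.uint8),(720,600),interpolation=cv2.INTER_CUBIC))
```

```text
[ 635.2 -145.7  124.6] [-179.9    0.    48.5]
0 cap [252.9 225.9] top [252.2 222.1] bot [253.6 229.7]
15 cap [252.3 223.9] top [250.5 219. ] bot [254.  228.7]
30 cap [251.2 221.4] top [248.4 215.8] bot [253.9 226.9]
40 cap [250.3 219.6] top [247.  213.7] bot [253.5 225.4]
[245 218]
```

View pics/l4.png

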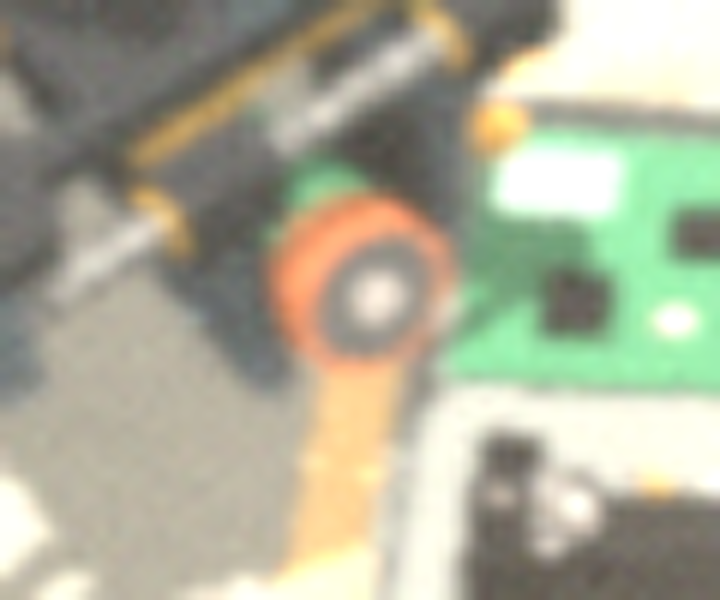

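The picture shows the cap face at (375,298) of the crop, so the cell is tilted capped end up, roughly 25–30°. I measure the tilt with a plane fit on the face.

Run:
```python
from h import *
np.set_printoptions(suppress=True,precision=2,linewidth=200)
s=env.state(); y=np.radians(s['ee_rot'][2]); ex=np.array([np.cos(y),np.sin(y),0]); ey=np.array([-np.sin(y),np.cos(y),0])
for rad in(3.5,4.5,5.5):
    Q=[]
    for k in range(3):
        f=grab('scene')
        for v in range(215,232):
            for u in range(243,260):
                if np.hypot(u-251.3,v-222.8)<rad:
                    w=world(f,u,v)-s['ee_pos']-[0,0,8.8]; Q.append([w@ex,w@ey,w[2]])
    Q=np.array(Q); med=np.median(Q[:,0]); Q=Q[abs(Q[:,0]-med)<15]
    A=np.c_[Q[:,1:],np.ones(len(Q))]; k=np.ones(len(Q),bool)
    for _ in range(4):
        c=np.linalg.lstsq(A[k],Q[k,0],rcond=None)[0]; r=Q[:,0]-A@c; k=abs(r)<2.5
    print(rad,k.sum(),len(Q),'tilt',np.degrees(np.arctan(-c[1])),'yawdev',np.degrees(np.arctan(-c[0])),'centre',Q[k].mean(0),'std',r[k].std(),'x at centre axis',c)
```

```text
3.5 109 117 tilt 15.146816897157613 yawdev -1.6482643616723598 centre [26.44 -1.14 10.7 ] std 1.0978255435772528 x at centre axis [ 0.03 -0.27 29.37]
4.5 175 190 tilt 15.758426552773063 yawdev -1.4419134780145477 centre [26.34 -1.55 11.08] std 1.1343094869141337 x at centre axis [ 0.03 -0.28 29.51]
5.5 248 275 tilt 17.93292897470505 yawdev 0.19496685354095017 centre [26.25 -1.62 11.66] std 1.130928485830947 x at centre axis [-0.   -0.32 30.01]
```

The centre at 26.4 mm along and 11 mm up gives a tilt of about 20°. I lever it again, a bit further.

>>> arm_command --rows '[{"delta_pos":[-1.4,1.4,0],"roll":-1.4,"jaw":30},{"delta_pos":[-1.4,1.4,0],"roll":-2.8,"jaw":30},{"delta_pos":[-1.4,1.4,10],"roll":-4.2,"jaw":30},{"delta_pos":[-1.4,1.4,20],"roll":-5.6,"jaw":30},{"delta_pos":[-1.4,1.4,35],"roll":-7,"jaw":30},{"delta_pos":[-1.4,1.4,50],"roll":-8.2,"jaw":30},{"delta_pos":[-1.4,1.4,62],"roll":-9,"jaw":30},{"delta_pos":[-1.4,1.4,72],"roll":-9,"jaw":30},{"delta_pos":[-1.4,1.4,77],"roll":-9,"jaw":30},{"delta_pos":[-1.4,1.4,79],"roll":-9,"jaw":30},{"delta_pos":[-1.4,1.4,80],"roll":-9,"jaw":30},{"delta_pos":[-1.4,1.4,81],"roll":-9,"jaw":30},{"delta_pos":[-1.4,1.4,82],"roll":-9,"jaw":30},{"delta_pos":[-1.4,1.4,83],"roll":-9,"jaw":30},{"delta_pos":[-1.4,1.4,84],"roll":-9,"jaw":30},{"delta_pos":[-1.4,1.4,84],"roll":-9,"jaw":30}]'

```text
time_s: 11.37
ee_pos: [636.0, -147.8, 41.8]
ee_rot: [179.9, 0.0, 93.4]
force: [-0.4, 1.1, -0.5]
gripper_width: 32.7
gripper_force: 10.0
```

```bash
python3 look.py
```

```text
11.4667 [ 635.99 -147.85   41.82] [179.95   0.02  93.39] F [ 0.42 -0.42  0.29] 32.72210259104584 9.999379366636276 bay frame -77.7255881031311 -1.2153857762102902 41.82497665582801
```

>>> arm_command --rows '[{"delta_pos":[0,0,1],"roll":0,"jaw":30},{"delta_pos":[0,0,2],"roll":0,"jaw":30},{"delta_pos":[0,0,3],"roll":0,"jaw":30},{"delta_pos":[0,0,4],"roll":0,"jaw":30},{"delta_pos":[0,0,4],"roll":0,"jaw":30},{"delta_pos":[0,0,4],"roll":0,"jaw":30}]'

```text
time_s: 11.97
ee_pos: [636.0, -148.3, 37.6]
ee_rot: [180.0, 0.0, 93.4]
force: [-0.1, -3.3, 3.0]
gripper_width: 33.1
gripper_force: 10.0
```

```bash
python3 look.py
```

```text
12.0667 [ 636.   -148.26   37.58] [179.95   0.05  93.4 ] F [ 0.28 -2.43  3.47] 32.89016262818073 10.000292658805847 bay frame -78.13671924480236 -1.202868389855567 37.58147868494554
```

>>> arm_command --rows '[{"delta_pos":[-1,0,-10],"roll":0,"jaw":30},{"delta_pos":[-1,0,-30],"roll":0,"jaw":30},{"delta_pos":[0,-1,-55],"roll":1,"jaw":30},{"delta_pos":[14,-1,-75],"roll":2.3,"jaw":30},{"delta_pos":[28,-1,-82],"roll":3.6,"jaw":30},{"delta_pos":[42,-1,-82],"roll":5,"jaw":30},{"delta_pos":[56,-1,-82],"roll":6.3,"jaw":30},{"delta_pos":[66,-1,-82],"roll":7.6,"jaw":30},{"delta_pos":[72,-1,-82],"roll":9,"jaw":30},{"delta_pos":[72,-1,-82],"roll":9,"jaw":30},{"delta_pos":[72,-1,-82],"roll":9,"jaw":30},{"delta_pos":[72,-1,-82],"roll":9,"jaw":30}]'

```text
time_s: 13.07
ee_pos: [630.1, -76.1, 119.2]
ee_rot: [-180.0, 0.0, 48.5]
force: [0.2, 0.6, -2.0]
gripper_width: 32.5
gripper_force: 10.0
```

```bash
python3 look.py
cat > tilt.py <<'E'
from h import *
np.set_printoptions(suppress=True,precision=2,linewidth=200)
s=env.state(); y=np.radians(s['ee_rot'][2]); ex=np.array([np.cos(y),np.sin(y),0]); ey=np.array([-np.sin(y),np.cos(y),0])
f=grab('scene'); h=cv2.cvtColor(f['img'],cv2.COLOR_BGR2HSV); p=pix(f,s['ee_pos']+ex*25+[0,0,20]).astype(int)
x0,y0=p-16; m=cv2.inRange(h,(2,110,40),(15,255,255))[y0:y0+32,x0:x0+32]
n,l,st,c=cv2.connectedComponentsWithStats(m)
for k in range(1,n):
    if st[k,4]<8: continue
    hull=cv2.convexHull(np.argwhere(l==k)[:,::-1].astype(np.int32)); e=cv2.minEnclosingCircle(hull)
    print('comp',st[k],c[k]+[x0,y0],'circle',np.array(e[0])+[x0,y0],e[1])
    uu,vv=np.array(e[0])+[x0,y0]
    Q=[]
    for v in range(400):
        for u in range(640):
            if np.hypot(u-uu,v-vv)<4.5: w=world(f,u,v)-s['ee_pos']; Q.append([w@ex,w@ey,w[2]])
    if Q: print('median rel TCP',np.median(Q,0))
for t in(0,15,22,30,38):
    a=ex*np.cos(np.radians(t))+[0,0,np.sin(np.radians(t))]; n_=-ex*np.sin(np.radians(t))+[0,0,np.cos(np.radians(t))]; cc=s['ee_pos']+[0,0,8.8]
    print(t,'cap',pix(f,cc+29*a),'top',pix(f,cc+29*a+16*n_),'bot',pix(f,cc+29*a-16*n_))
q=f['img'][p[1]-25:p[1]+25,p[0]-30:p[0]+30].astype(float)
cv2.imwrite('pics/l5.png',cv2.resize(np.clip(q*2,0,255).astype(np.uint8),(720,600),interpolation=cv2.INTER_CUBIC)); print(p)
E
python3 tilt.py
```

```text
13.1667 [630.21 -76.38 119.18] [-179.97    0.02   48.45] F [ 0.31 -0.   -1.  ] 32.72187671497198 9.999821931123734 bay frame -6.072222630886601 0.431748828210786 119.18275390825283
comp [ 8  8 12 15 48] [276.94 221.71] circle [279.5 223. ] 7.159010887145996
median rel TCP [22.57 -3.29 28.29]
0 cap [282.95 228.57] top [282.63 224.76] bot [283.27 232.27]
15 cap [282.53 226.52] top [281.06 221.67] bot [283.97 231.28]
22 cap [282.15 225.42] top [280.18 220.18] bot [284.09 230.55]
30 cap [281.59 224.06] top [279.07 218.5 ] bot [284.06 229.54]
38 cap [280.89 222.63] top [277.89 216.85] bot [283.86 228.34]
[281 224]
```

Run:
```python
from h import *
np.set_printoptions(suppress=True,precision=1,linewidth=220)
s=env.state(); y=np.radians(s['ee_rot'][2]); ex=np.array([np.cos(y),np.sin(y),0]); ey=np.array([-np.sin(y),np.cos(y),0])
f=grab('scene'); I=f['img'][214:234,270:290].astype(int)
print(I.sum(2)//3); print(I[:,:,2]-I[:,:,0])
for u,v in((280,222),(280,223),(280,224),(281,223),(281,224),(281,225)):
    w=world(f,u,v)-s['ee_pos']; print(u,v,w@ex,w@ey,w[2])
```

```text
[[ 58  57  58  59  56  54  56  58  58  53  43  42  43  41  46  48  53  58  67  74]
 [ 60  58  56  54  52  52  52  69  72  67  57  50  44  44  43  48  54  54  64  71]
 [ 58  56  54  50  49  52  57  67  76  74  69  64  57  50  45  49  50  57  62  66]
 [ 59  52  49  46  48  47  56  69  75  78  78  75  76  73  63  54  52  58  60  63]
 [ 52  46  44  47  45  50  61  69  72  76  80  84  88  88  83  73  61  59  63  64]
 [ 48  48  47  49  51  58  67  72  74  75  74  77  81  83  84  81  73  67  66  67]
 [ 46  42  47  53  64  71  77  80  80  78  77  77  76  79  81  86  82  74  64  67]
 [ 48  50  51  63  76  86  89  85  79  76  79  81  81  76  78  84  84  77  68  71]
 [ 48  48  55  69  84  94  92  83  78  83  93 101  93  83  78  80  83  77  70  71]
 [ 51  51  57  68  86  93  88  79  82  95 113 118 110  91  82  80  85  78  71  73]
 [ 52  54  58  69  85  88  83  77  80 101 119 125 114  97  82  80  80  74  67  68]
 [ 56  53  55  66  80  85  80  76  78  94 109 114 106  91  81  86  81  72  72  73]
 [ 55  54  54  63  74  85  81  79  75  81  89  89  83  81  80  82  83  76  83  87]
 [ 55  56  53  58  69
[... 1912 characters left out ...]
12  31  46  55  60  54  43  34  22   4  -5  -7  -7  -8  -8]
 [  1  -1  -2   1   5   8  10  20  28  32  27  23  12   8   5   5   4   3   4   2]
 [  4   2   1   3   7   7   7   9  10  10   9   8   9   7   8   9   9  11  12  14]
 [  6   5   3   4   6   7   8   7   9   8   8   8   8  11  10   9  12  14  21  24]]
280 222 21.423610515285116 -1.2547898619444817 28.947545936641063
280 223 22.384983519644198 -2.1726599725409383 26.815723660711683
280 224 24.08967078605644 -3.5989057577762527 26.026917989549617
281 223 25.74271852015932 -1.7263932026458262 30.172410930138085
281 224 25.692557610023233 -1.943963133444264 26.203229566170563
281 225 24.25304660894342 -1.2062132220056176 19.66616429632566
```

Run:
```python
from h import *
np.set_printoptions(suppress=True,precision=1,linewidth=220)
o=np.array([595.8,-80.3]);ex=np.array([-.0576,.998]);ey=np.array([-.998,-.0576])
f=grab('scene'); g=cv2.cvtColor(f['img'],cv2.COLOR_BGR2GRAY)
for b in((283,229,296,240),(281,240,296,254)):
    r=g[b[1]:b[3],b[0]:b[2]].astype(float); v,u=np.nonzero(r>170); 
    if len(u): c=np.array([u.mean()+b[0],v.mean()+b[1]]); p=world(f,*c,49)[:2]-o; print(len(u),c,p@ex-8,p@ey+35)
p=world(f,289.5,240.9,49)[:2]-o; print('eye mid',p@ex-8,p@ey+35)
print(g[228:254,281:297])
```

```text
6 [289.5 233.7] 23.399987358936045 16.54111698675075
3 [288. 246.] 23.16687779451839 -19.39208015212415
eye mid 25.44153511413706 -4.557324101686191
[[ 82  85  86  88  94  99 102 103 102 102 101 103 101 102  99 102]
 [ 89  91  90  93  99 102 103 100 102 101 103 103 102 102 102 101]
 [ 90  87  81  87  95  99  98  98  98  98  96  99  99  98  99 100]
 [ 84  81  81  86  92  94  96  96  96 100  98  96  98  98  97  99]
 [ 86  88  93 105 113 116 119 126 129 130 130 123 118 113 111 117]
 [ 87 103 115 120 125 127 139 161 172 172 162 141 127 126 124 124]
 [ 98 111 122 125 128 129 147 174 191 192 176 147 131 126 126 126]
 [116 122 125 125 126 126 133 145 154 156 149 133 122 124 127 126]
 [121 123 124 125 126 125 121 117 114 115 111 104 101 116 124 128]
 [116 117 116 117 118 115 108 100 101 103  99  82  80 104 123 127]
 [ 94  85  87  90  89  86  83  91 100 101  90  73  71 102 122 128]
 [ 67  61  63  65  64  60  63  73  83  84  75  61  67 100 122 125]
 [ 58  57  57  58  57  58  58  62  65  63  58  56  65  99 121 126]
 [ 54  59  56  57  57  59  59  59  56  53  52  51  66  97 120 128]
 [ 58  57  57  56  59  55  59  57  56  55  49  55  68 101 123 128]
 [ 58  56  56  57  58  56  56  57  60  52  52  52  69 100 123 129]
 [ 53  54  57  56  57  62  66  67  65  59  53  53  70  99 120 125]
 [ 52  54  52  55  66  97 119 123 116  98  71  56  77 105 122 128]
 [ 52  51  52  50  80 135 171 179 174 146  93  62  77 105 124 126]
 [ 52  50  50  52  73 117 146 157 154 132  82  60  84 111 123 127]
 [ 51  51  52  51  61  88 112 122 121  99  68  60  88 115 125 128]
 [ 48  48  51  50  58  80 100 114 111  93  64  63  98 120 125 127]
 [ 50  50  50  53  59  77 101 112 111  91  64  67  99 121 128 126]
 [ 51  51  52  55  57  74  99 111 112  91  67  75 103 123 128 129]
 [ 53  52  52  52  57  71  92 104 104  87  72  85 113 125 127 127]
 [ 66  63  58  58  59  66  74  81  79  69  64  88 112 127 127 127]]
```

Tilt is about 31°, and the holder offset looks near zero. I yaw back and go down in front of the spring.

>>> arm_command --rows '[{"delta_pos":[2,-2,0],"roll":-1.4,"jaw":30},{"delta_pos":[4,-4,0],"roll":-2.8,"jaw":30},{"delta_pos":[6,-6,5],"roll":-4.2,"jaw":30},{"delta_pos":[7.8,-7.8,15],"roll":-5.6,"jaw":30},{"delta_pos":[7.8,-7.8,25],"roll":-7,"jaw":30},{"delta_pos":[7.8,-7.8,38],"roll":-8.2,"jaw":30},{"delta_pos":[7.8,-7.8,50],"roll":-9,"jaw":30},{"delta_pos":[7.8,-7.8,58],"roll":-9,"jaw":30},{"delta_pos":[7.8,-7.8,63],"roll":-9,"jaw":30},{"delta_pos":[7.8,-7.8,66],"roll":-9,"jaw":30},{"delta_pos":[7.8,-7.8,66],"roll":-9,"jaw":30},{"delta_pos":[7.8,-7.8,66],"roll":-9,"jaw":30},{"delta_pos":[7.8,-7.8,66],"roll":-9,"jaw":30}]'

```text
time_s: 14.4
ee_pos: [630.3, -65.0, 54.1]
ee_rot: [179.9, 0.0, 93.4]
force: [-0.0, -0.2, -0.9]
gripper_width: 32.6
gripper_force: 10.0
```

```bash
python3 look.py
```

```text
14.5 [630.15 -65.04  54.03] [179.93   0.02  93.38] F [ 0.87 -0.23 -1.24] 33.07036854397228 9.999912232160568 bay frame 5.247971753300762 -0.1613469380512953 54.03312596016289
```

>>> arm_command --rows '[{"delta_pos":[-1,0,1],"roll":0,"jaw":30},{"delta_pos":[-2,0,2],"roll":0,"jaw":30},{"delta_pos":[-3,0,3],"roll":0,"jaw":30},{"delta_pos":[-4,0,3],"roll":0,"jaw":30},{"delta_pos":[-5,0,3],"roll":0,"jaw":30},{"delta_pos":[-6,0,3],"roll":0,"jaw":30},{"delta_pos":[-6,0,3],"roll":0,"jaw":30},{"delta_pos":[-6,0,3],"roll":0,"jaw":30}]'

```text
time_s: 15.17
ee_pos: [630.1, -70.7, 50.4]
ee_rot: [-180.0, -0.0, 93.4]
force: [0.6, 1.5, -1.5]
gripper_width: 32.6
gripper_force: 10.0
```

```bash
python3 look.py;python3 look.py
```

```text
15.2667 [630.06 -70.71  50.34] [-180.     -0.01   93.4 ] F [ 0.16  1.69 -1.23] 32.37450656918582 9.999857246875763 bay frame -0.4009791476297604 0.25355196905009336 50.3403253232634
15.3667 [630.06 -70.77  50.35] [-180.     -0.01   93.4 ] F [ 0.25  1.58 -1.75] 33.08399116222292 9.999884963035583 bay frame -0.4623929575610557 0.25620276462132807 50.351296757401215
```

>>> arm_command --rows '[{"delta_pos":[0,0,0],"roll":0,"jaw":30},{"delta_pos":[-1,0,0.5],"roll":0,"jaw":30},{"delta_pos":[-2,0,1],"roll":0,"jaw":30},{"delta_pos":[-3,0,1.5],"roll":0,"jaw":30},{"delta_pos":[-4,0,2],"roll":0,"jaw":30},{"delta_pos":[-5,0,2],"roll":0,"jaw":30},{"delta_pos":[-5,0,2],"roll":0,"jaw":30},{"delta_pos":[-5,0,2],"roll":0,"jaw":30}]' --squeeze 16

```text
time_s: 16.03
ee_pos: [630.7, -75.4, 49.1]
ee_rot: [179.9, -0.0, 93.4]
force: [-1.3, 4.3, 5.8]
gripper_width: 32.0
gripper_force: 16.0
```

```bash
python3 look.py
```

```text
16.1333 [630.65 -75.41  49.07] [179.95  -0.05  93.38] F [-1.25  5.44  4.05] 32.555659594999575 16.000525653362274 bay frame -5.126703673751812 -0.0588190548944425 49.065659512758025
```

The spring is about 7.7 mm back at 5.4 N and the flat end bears on the trough. I swing the capped end down in an arc.

>>> arm_command --rows '[{"delta_pos":[0,0,0],"roll":0,"jaw":30},{"delta_pos":[0.3,0,1],"roll":0,"jaw":30},{"delta_pos":[0.7,0,2],"roll":0,"jaw":30},{"delta_pos":[1.2,0,3],"roll":0,"jaw":30},{"delta_pos":[1.7,0,4],"roll":0,"jaw":30},{"delta_pos":[2.1,0,5],"roll":0,"jaw":30},{"delta_pos":[2.1,0,5],"roll":0,"jaw":30}]' --squeeze 10

```text
time_s: 16.72
ee_pos: [630.7, -73.6, 43.5]
ee_rot: [179.9, -0.0, 93.4]
force: [-0.1, 5.4, 3.3]
gripper_width: 32.4
gripper_force: 10.0
```

```bash
python3 look.py
```

```text
16.8167 [630.72 -73.69  43.42] [179.95  -0.    93.4 ] F [0.93 5.72 3.17] 32.65090899273849 9.99939501285553 bay frame -3.410652871964446 -0.23080714717382733 43.415349889923036
```

>>> arm_command --rows '[{"delta_pos":[0.3,0,1],"roll":0,"jaw":30},{"delta_pos":[0.6,0,2],"roll":0,"jaw":30},{"delta_pos":[0.9,0,3],"roll":0,"jaw":30},{"delta_pos":[1.2,0,4],"roll":0,"jaw":30},{"delta_pos":[1.4,0,5],"roll":0,"jaw":30},{"delta_pos":[1.4,0,5],"roll":0,"jaw":30}]'

```text
time_s: 17.32
ee_pos: [630.0, -72.4, 37.9]
ee_rot: [-180.0, -0.0, 93.4]
force: [0.5, 5.3, 1.3]
gripper_width: 32.6
gripper_force: 10.0
```

```bash
python3 look.py
```

```text
17.4167 [630.   -72.38  37.96] [-179.97   -0.01   93.39] F [0.34 4.13 1.34] 32.87547065451479 10.000158995389938 bay frame -2.066805335490063 0.4143729135764076 37.96083775050478
```

>>> arm_command --rows '[{"delta_pos":[0.1,0,1],"roll":0,"jaw":30},{"delta_pos":[0.2,0,2],"roll":0,"jaw":30},{"delta_pos":[0.3,0,3],"roll":0,"jaw":30},{"delta_pos":[0.3,0,3],"roll":0,"jaw":30},{"delta_pos":[0.3,0,3],"roll":0,"jaw":30}]'

```text
time_s: 17.83
ee_pos: [630.0, -72.2, 35.3]
ee_rot: [-180.0, 0.0, 93.4]
force: [-0.0, 5.1, 2.5]
gripper_width: 32.9
gripper_force: 10.0
```

```bash
python3 look.py
```

```text
17.9333 [629.97 -72.17  35.27] [-179.98    0.     93.4 ] F [-0.47  3.93  3.09] 32.64545089864953 10.000087469816208 bay frame -1.8590783993829954 0.42802236581292874 35.26560316187508
```

The clip lips now resist at about 8° of tilt, with the cap below the wall top. I let go, rise, close the fingers, and will press on the cap end from above.

>>> arm_command --rows '[{"delta_pos":[0,0,0],"roll":0,"jaw":38},{"delta_pos":[0,0,0],"roll":0,"jaw":45},{"delta_pos":[0,0,0],"roll":0,"jaw":52},{"delta_pos":[0,0,0],"roll":0,"jaw":56},{"delta_pos":[0,0,0],"roll":0,"jaw":56},{"delta_pos":[0,0,-10],"roll":0,"jaw":56},{"delta_pos":[0,0,-30],"roll":0,"jaw":56},{"delta_pos":[0,0,-50],"roll":0,"jaw":56},{"delta_pos":[0,0,-50],"roll":0,"jaw":30},{"delta_pos":[18,0,-50],"roll":0,"jaw":0},{"delta_pos":[18,0,-50],"roll":0,"jaw":0},{"delta_pos":[18,0,-50],"roll":0,"jaw":0},{"delta_pos":[18,0,-50],"roll":0,"jaw":0},{"delta_pos":[18,0,-50],"roll":0,"jaw":0}]'

```text
time_s: 19.1
ee_pos: [628.9, -54.7, 84.9]
ee_rot: [-180.0, 0.0, 93.4]
force: [0.0, -0.2, -1.0]
gripper_width: 13.9
gripper_force: 0.0
```

```bash
cat > lg.py <<'E'
from h import *
np.set_printoptions(suppress=True,precision=1,linewidth=200)
o=np.array([595.8,-80.3]);ex=np.array([-.0576,.998]);ey=np.array([-.998,-.0576])
for n in('scene','top'):
    f=grab(n); h=cv2.cvtColor(f['img'],cv2.COLOR_BGR2HSV); p=pix(f,np.array([630.3,-70.3,50])).astype(int)
    for nm,lo,hi in(('copper',(3,110,50),(15,255,255)),('green',(50,80,20),(95,255,255))):
        L=[]
        for v in range(p[1]-22,p[1]+22):
            for u in range(p[0]-22,p[0]+22):
                if cv2.inRange(h[v:v+1,u:u+1],lo,hi)[0,0]:
                    w=world(f,u,v); q=w[:2]-o; a,b=q@ex-8,q@ey+35
                    if abs(b)<16 and 32<w[2]<75: L.append([a,b,w[2]])
        L=np.array(L).reshape(-1,3)
        if len(L): print(n,nm,len(L),'min',L.min(0),'med',np.median(L,0),'max',L.max(0),'z fit slope deg',np.degrees(np.arctan(np.polyfit(L[abs(L[:,1])<8,0],L[abs(L[:,1])<8,2],1)[0])) if len(L)>10 else '')
E
python3 look.py;python3 lg.py
```

```text
19.2 [629.   -54.66  85.01] [-179.97    0.01   93.37] F [-0.03  0.4   0.49] 5.906647039473263 0.0 bay frame 15.680142334207748 0.39245746116978353 85.01190931283976
```

>>> arm_command --rows '[{"delta_pos":[3,0,8],"roll":0,"jaw":0},{"delta_pos":[3,0,15],"roll":0,"jaw":0},{"delta_pos":[3,0,18],"roll":0,"jaw":0},{"delta_pos":[3,0,20],"roll":0,"jaw":0},{"delta_pos":[3,0,21.5],"roll":0,"jaw":0},{"delta_pos":[3,0,23],"roll":0,"jaw":0},{"delta_pos":[3,0,24],"roll":0,"jaw":0},{"delta_pos":[3,0,24],"roll":0,"jaw":0}]'

```text
time_s: 19.97
ee_pos: [628.8, -50.9, 61.0]
ee_rot: [-180.0, 0.0, 93.4]
force: [0.5, 1.3, 1.3]
gripper_width: 0.6
gripper_force: 1.0
```

```bash
python3 look.py
```

```text
20.0667 [628.81 -51.2   61.  ] [-179.98    0.01   93.41] F [-0.1   0.46  1.79] 0.14921075242957307 0.7457003183662891 bay frame 19.13941934937615 0.37800394693214656 61.004470485323345
```

Light contact at 61 mm. I press down slowly.

>>> arm_command --rows '[{"delta_pos":[0,0,1],"roll":0,"jaw":0},{"delta_pos":[0,0,2],"roll":0,"jaw":0},{"delta_pos":[0,0,3],"roll":0,"jaw":0},{"delta_pos":[0,0,3],"roll":0,"jaw":0}]'

```text
time_s: 20.4
ee_pos: [628.8, -51.3, 58.0]
ee_rot: [-180.0, 0.0, 93.4]
force: [-0.3, 1.5, 1.9]
gripper_width: 0.3
gripper_force: 0.7
```

```bash
python3 look.py
```

```text
20.5 [628.74 -51.46  58.01] [-179.97    0.03   93.41] F [-0.06  1.49  0.82] 0.5738167920088859 0.4527893755584955 bay frame 18.8841804017058 0.4611173640762516 58.01290269892817
```

>>> arm_command --rows '[{"delta_pos":[0,0,0.7],"roll":0,"jaw":0},{"delta_pos":[0,0,1.3],"roll":0,"jaw":0},{"delta_pos":[0,0,2],"roll":0,"jaw":0},{"delta_pos":[0,0,2],"roll":0,"jaw":0}]'

```text
time_s: 20.83
ee_pos: [629.0, -51.3, 56.7]
ee_rot: [180.0, 0.0, 93.4]
force: [-1.4, 1.2, 3.9]
gripper_width: 0.2
gripper_force: 2.0
```

```bash
python3 look.py
```

```text
20.9333 [628.99 -51.33  56.68] [179.98   0.02  93.4 ] F [-0.51  0.79  4.84] 0.6062495900910955 2.271757610142231 bay frame 18.99866582635848 0.21071023236896735 56.677323388343964
```

>>> arm_command --rows '[{"delta_pos":[0,0,0.5],"roll":0,"jaw":0},{"delta_pos":[0,0,1],"roll":0,"jaw":0},{"delta_pos":[0,0,1],"roll":0,"jaw":0}]'

```text
time_s: 21.18
ee_pos: [629.0, -51.3, 56.6]
ee_rot: [180.0, 0.0, 93.4]
force: [-2.8, 1.2, 8.9]
gripper_width: 0.5
gripper_force: 4.6
```

```bash
python3 look.py
```

```text
21.2833 [629.02 -51.33  56.57] [179.96   0.03  93.4 ] F [-2.57 -0.35  9.54] 0.28348625126931265 4.623138830065727 bay frame 18.998517868014446 0.1797085548324091 56.56680579590512
```

It stops hard at 56.6 mm, and home height is 56.5. I retreat and look.

>>> arm_command --rows '[{"delta_pos":[0,0,-5],"roll":0,"jaw":0},{"delta_pos":[0,0,-25],"roll":0,"jaw":0},{"delta_pos":[0,0,-55],"roll":0,"jaw":0},{"delta_pos":[0,0,-90],"roll":0,"jaw":0},{"delta_pos":[-30,-30,-120],"roll":0,"jaw":0},{"delta_pos":[-60,-60,-120],"roll":0,"jaw":0},{"delta_pos":[-90,-90,-120],"roll":0,"jaw":0},{"delta_pos":[-120,-120,-120],"roll":0,"jaw":0},{"delta_pos":[-150,-150,-120],"roll":0,"jaw":0},{"delta_pos":[-180,-160,-120],"roll":0,"jaw":0},{"delta_pos":[-200,-160,-120],"roll":0,"jaw":0},{"delta_pos":[-200,-160,-120],"roll":0,"jaw":0},{"delta_pos":[-200,-160,-120],"roll":0,"jaw":0},{"delta_pos":[-200,-160,-120],"roll":0,"jaw":0}]'

```text
time_s: 22.45
ee_pos: [480.9, -259.7, 174.9]
ee_rot: [-180.0, -0.1, 93.4]
force: [0.0, -0.4, 0.1]
gripper_width: 0.7
gripper_force: 0.0
```

```bash
python3 look.py fin; python3 lg.py
```

```text
22.55 [ 481.2  -259.16  175.04] [-179.96   -0.03   93.48] F [-0.31 -0.35  0.01] 0.8933730907853258 0.0 bay frame -179.90087211869923 159.6704898326439 175.04245790864164
[341 138] [276 239]
scene copper 49 min [ 14.8 -15.5  48.2] med [21.6 -6.5 54.4] max [27.6  6.4 59.6] z fit slope deg -3.420225598852583
scene green 93 min [-27.3 -13.7  50. ] med [-7.6 -6.6 55.4] max [10.3  4.  59.4] z fit slope deg -1.4134362329383676
top copper 65 min [ 16.5 -13.2  43.3] med [23.7  2.6 54.5] max [30.8 15.5 59.7] z fit slope deg -12.337088784444271
top green 212 min [-30.1 -13.6  46.2] med [-6.9  3.7 54.9] max [14.7 16.  60.9] z fit slope deg 0.45874511230963344
```

View pics/fin.png

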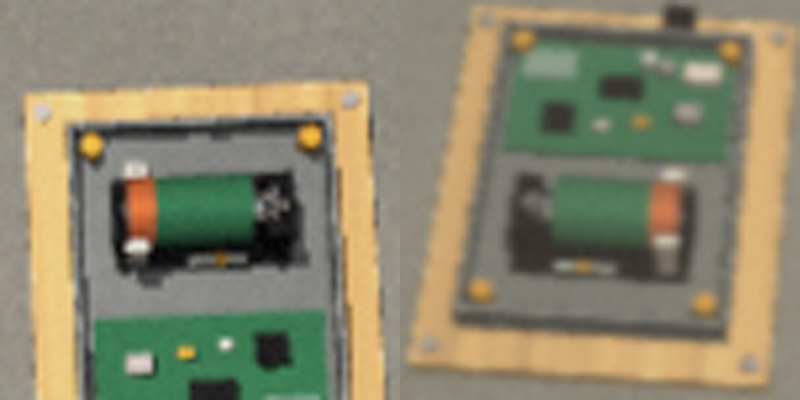

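The cell lies level in the holder (left crop: copper band at (140,210) between the white clips, flat end at (255,205) on the spring). I hand it in.

```bash
python3 -c "
from workcell import env
print(env.job_done())"
```

```text
the job is handed in; nothing more can be done
None
```

The green D cell is in the logger's holder, flat end on the spring and capped end between the white clips; in the final images it lies level. I let go, moved the arm clear and handed the job in at about 23 s, but `env.job_done()` returned no verdict.

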